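# Snap the lid rim shut on a bakery tub

## Task

The round lid on the grey ingredient tub is not fully closed. With the fingertips, press down around its rim, section by section, until all four sections have clicked fully down. Leave the tub standing where it is without lifting, tipping or shoving it away, and do not disturb the bottle, jug, bowl and scraper around it.

Things in the scene. Friction and masses are not known exactly. Their poses are not given: they have to be found in the camera images.
- tub: Loose round grey plastic tub full of filling (about 1.5 kg), 164 mm across the top of its wall, 148 mm across the foot, closed by a white snap-fit lid 178 mm across. Origin: centre of the underside; z up along the tub axis. It stands on the table at any yaw; its +x points to rim section a, which carries a small lift tab (26 mm wide, ending 102 mm from the axis; not for pressing).
- lid (a point): Centre of the top of the lid's recessed flat panel (134 mm across), on the tub axis 112 mm above the table. Around it runs a raised white rim, radius 69 to 88 mm, of four separate quarter-circle sections a, b, c, d, whose middles lie in the tub's +x, +y, -x, -y directions in that order. An open section's top is 128 mm above the table, a shut one's 120 mm.
- section_a (a joint): Downward travel (m) of rim section a, the rim quarter in the tub's +x (the one with the lift tab) direction: 0 = open, 8 mm proud, 0.008 = clicked shut. It snaps: a downward push of about 11 N anywhere on it starts it moving; past 4.5 mm it jumps shut by itself and stays; released sooner, it springs back up. It starts open.
- press_a (a point): Centre of the top face of rim section a (rim face 19 mm wide, at radius 78.5 mm from the tub axis, midway along its arc); moves down with the section.
- section_b (a joint): Downward travel (m) of rim section b, the rim quarter in the tub's +y direction: 0 = open, 8 mm proud, 0.008 = clicked shut. It snaps: a downward push of about 11 N anywhere on it starts it moving; past 4.5 mm it jumps shut by itself and stays; released sooner, it springs back up. It starts open.
- press_b (a point): Centre of the top face of rim section b (rim face 19 mm wide, at radius 78.5 mm from the tub axis, midway along its arc); moves down with the section.
- section_c (a joint): Downward travel (m) of rim section c, the rim quarter in the tub's -x direction: 0 = open, 8 mm proud, 0.008 = clicked shut. It snaps: a downward push of about 11 N anywhere on it starts it moving; past 4.5 mm it jumps shut by itself and stays; released sooner, it springs back up. It starts open.
- press_c (a point): Centre of the top face of rim section c (rim face 19 mm wide, at radius 78.5 mm from the tub axis, midway along its arc); moves down with the section.
- section_d (a joint): Downward travel (m) of rim section d, the rim quarter in the tub's -y direction: 0 = open, 8 mm proud, 0.008 = clicked shut. It snaps: a downward push of about 11 N anywhere on it starts it moving; past 4.5 mm it jumps shut by itself and stays; released sooner, it springs back up. It may start open or already shut.
- press_d (a point): Centre of the top face of rim section d (rim face 19 mm wide, at radius 78.5 mm from the tub axis, midway along its arc); moves down with the section.
- bottle: Bystander: closed clear bottle with blue cap, 64 mm diameter, 190 mm tall. Origin: centre of its underside. Loose; leave alone.
- jug: Bystander: white plastic jug, 96 mm diameter, 120 mm tall, with a handle on its own +y side. Origin: centre of its underside. Loose; leave alone.
- bowl: Bystander: small steel bowl, 120 mm diameter, 45 mm tall. Origin: centre of its underside. Loose; leave alone.
- scraper: Bystander: flat red dough scraper, 75 x 110 mm, 5 mm thick with a 12 mm thick grip edge. Origin: centre of its underside. Loose; leave alone.

How it is judged (in metres and radians):
At the end, for the whole second after the job is handed in: All four rim sections are down by more than 6.5 of their 8 mm; the tub stands upright (within 0.05 rad) and at rest on the table, within 50 mm of where it was; bottle, jug, bowl and scraper are within 30 mm of where they were (value of joint each of section_a, section_b, section_c, section_d above 0.0065 m and height (world z) of tub below 0.006 m and angle between tub's own z axis and vertical below 0.05 rad and distance of tub from where it was at the start of the episode below 0.05 m and linear speed of tub below 0.02 m/s and distance of each of bottle, jug, bowl, scraper from where it was at the start of the episode below 0.03 m); the robot touches nothing.
It fails at once if the tub is lifted off the table (height (world z) of tub above 0.015 m).
It fails at once if the tub is tipped (angle between tub's own z axis and vertical above 0.2 rad).
It fails at once if the tub is shoved more than 50 mm away (distance of tub from where it was at the start of the episode above 0.05 m).
It fails at once if a bystander is moved more than 30 mm or lifted (distance of any of bottle, jug, bowl, scraper from where it was at the start of the episode above 0.03 m).
It also fails if it takes over 45 s, if anything falls off the work surface, if the arm or the gripper's body presses on something with over 40 N, if the wrist force passes 120 N, or if a joint passes its speed limit or range.

## Robot

A 6-joint arm with a two-finger parallel gripper is mounted at the origin on the work surface. World frame = base frame: x ahead of the robot, y to its left, z up, the work surface at z = 0. Lengths are in m, angles in degrees, forces in N, time in s.
With the tool pointing down it reaches from about 0.325 to 1 m from the base axis. Payload 5.1 kg.
Tool frame: the origin (TCP) lies at the centre of the arm's flange, where the gripper is bolted on; the fingertips stand 173 mm ahead of it and the grasp point (between the pads) lies 155 mm ahead of it; z points along the fingers, x is the direction in which the jaws open and shut, and the axes are right-handed (so a half turn about z gives the same grasp; the last joint's range is limited). The gripper opens to 85 mm and grips with 20 to 120 N. Pads are 22 mm wide; open, the fingers measure 114 mm over their backs; the gripper's body (76 mm by 85 mm) begins 54 mm behind the grasp point. The pads swing forward as they close: fully open they stand 13 mm farther back than shut.
Start: joints at [-4.733, 7.093, 94.555, -0, 78.352, -4.733], TCP at [0.65, -0, 0.405] pointing down, gripper open.
Joint ranges: [-149.61, 149.61], [-58.7, 133.49], [1.44, 155.28], [-77.14, 257.14], [18.33, 153.61], [-166.67, 166.67]. Speed limits (degrees/s): [147.25, 147.25, 180, 180, 180, 180].

## Interface

Orientations are given as [roll, pitch, yaw] about the fixed x, y, z axes, in that order (R = Rz(yaw) Ry(pitch) Rx(roll)).
In Python, from cell import ctrl, camera, camera_params gives the robot as it stands.
- The arm moves only by the shell command python3 -m creep 'ROWS'. ROWS is JSON, a list of rows, each a list of 7 numbers: the closure, from 0 (fully open) to 1 (shut), then the shift along the tool's x, y, z in m, then the turn, a rotation vector about the tool's x, y, z in degrees. A call has 1 to 20 rows; each row is the pose to reach, as a shift and turn from the pose measured when the call began, along the tool's axes at that moment; what a row does not reach only later rows make up. A row lasts 1/10 s, in which the tool goes at most 50 mm and 8.59 degrees, less where a joint would pass 70% of its speed; a pose out of reach is approached as far as the arm can. A call with a gripper value outside its range is refused whole. The fingers move at their own pace and stop on an object; the grip force is fixed at half the most. Time passes only in rows, so rows that repeat a pose let the fingers close. It gives the time, the measured TCP pose, the force and the opening at its end, in the units of the state.
- ctrl.get_obs(): the state, without advancing time (a new reading comes with each control period).
- camera(name): name is "scene" or "side" or "wrist"; returns the picture (480x640x3 uint8, blue, green, red); there is no depth.
- camera_params(name): a dict with "K" (3x3 intrinsics, pixels), "D" ([k1, k2, p1, p2, k3] as OpenCV has them; the pictures are not rectified), "eye" and "attitude" of the camera in the world. Camera axes: x right, y down, z forward; pixel columns grow to the right and rows downward; lengths in m; the calibration is good to about 2 mm. A picture is of the moment at which its call begins: read the wrist's pose just before it. camera_params takes no time and is no camera call; for the wrist camera it gives the pose at the moment of the call.
- ctrl.finish_job(): hands the job in, once; it reports no verdict.
The state is a dict: "t": time; "joint_positions": joint angles; "joint_velocities": joint speeds; "joint_efforts": joint torques, N m; "position": TCP position; "ee_rot": TCP orientation; "wrist_force": force on the tool from outside, world axes, zero at the start; "moment": the same for the moment, N m; "gripper_width": finger opening in m.
Only numpy, scipy, OpenCV 4.12 (cv2) and the standard library are available. Lean on these libraries where they do the work, as an engineer would, in place of code of your own. Each camera call takes 0.05 s, during which the arm holds its last target.

## Working session

There is one attempt and no reset: what is moved stays moved. The work goes in short steps, Python scripts to look and compute and a shell command to move; the robot and the scene stay as the last step left them, time stands still between calls to the robot, and variables do not carry over. Pictures are saved under pics/ and viewed, and the job is handed in when it is done.

```bash
mkdir -p pics; ls; python3 - <<'E'
from cell import ctrl,camera,camera_params
import cv2
for n in ["scene","side","wrist"]:
    p=camera_params(n); print(n,p)
    cv2.imwrite(f"pics/{n}0.png",camera(n))
print(ctrl.get_obs())
E
```

```text
pics
scene {'K': array([[461.66921395,   0.        , 320.03840485],
       [  0.        , 461.66921395, 234.73031909],
       [  0.        ,   0.        ,   1.        ]]), 'D': array([0.02180263, 0.        , 0.        , 0.        , 0.        ]), 'eye': array([1.25733856, 0.75773236, 0.7565209 ]), 'attitude': array([-123.24602691,    1.42321852,  139.9130242 ])}
side {'K': array([[493.98925478,   0.        , 319.86786952],
       [  0.        , 493.98925478, 240.12616916],
       [  0.        ,   0.        ,   1.        ]]), 'D': array([-0.13728895,  0.        ,  0.        ,  0.        ,  0.        ]), 'eye': array([0.43752596, 0.81893701, 0.74017319]), 'attitude': array([-127.08580759,    0.28670167, -167.28106561])}
wrist {'K': array([[392.77463851,   0.        , 328.95231035],
       [  0.        , 392.77463851, 236.66626909],
       [  0.        ,   0.        ,   1.        ]]), 'D': array([0.01423765, 0.        , 0.        , 0.        , 0.        ]), 'eye': array([0.65056469, 0.0809116 , 0.37210711]), 'attitude': array([ 1.61457723e+02,  9.06230796e-02, -6.64220866e-02])}
{'t': 0.15, 'joint_positions': array([-4.73291318e+00,  7.12591175e+00,  9.46167489e+01,  7.26446826e-04,
        7.83515591e+01, -4.73297452e+00]), 'joint_velocities': array([ 0.01845228, -0.11105508, -0.13222712, -0.00725823,  0.02702628,
        0.03672769]), 'joint_efforts': array([ 3.58459238e-04, -4.24227583e+01, -3.66012383e+01, -4.16494640e-05,
        4.65309960e-03, -1.53378886e-05]), 'position': array([ 6.49806611e-01, -1.49808882e-05,  4.03717272e-01]), 'ee_rot': array([-1.79991517e+02,  9.38398449e-02, -7.89668450e-05]), 'wrist_force': array([-1.10804566,  0.01906067,  0.6549208 ]), 'moment': array([0.01334935, 0.03691101, 0.01272901]), 'gripper_width': 0.08517786929902504}
```

View pics/scene0.png

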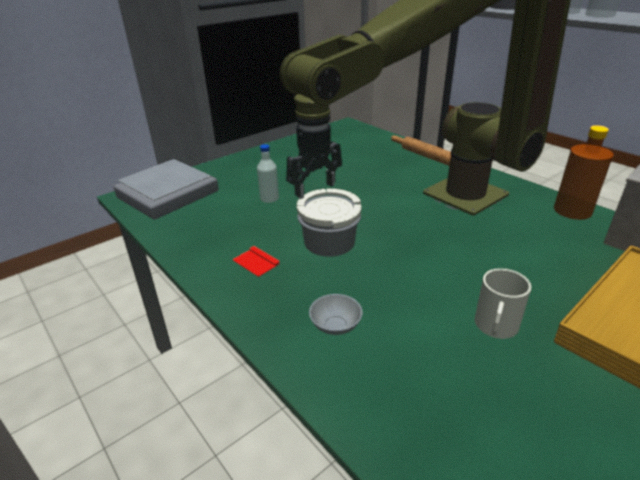

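View pics/side0.png

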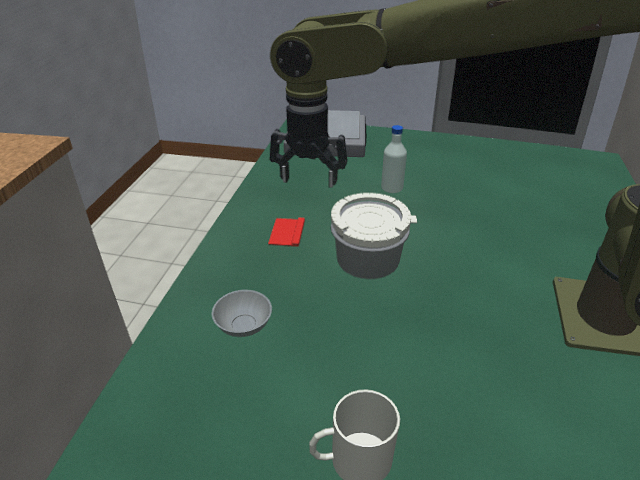

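View pics/wrist0.png

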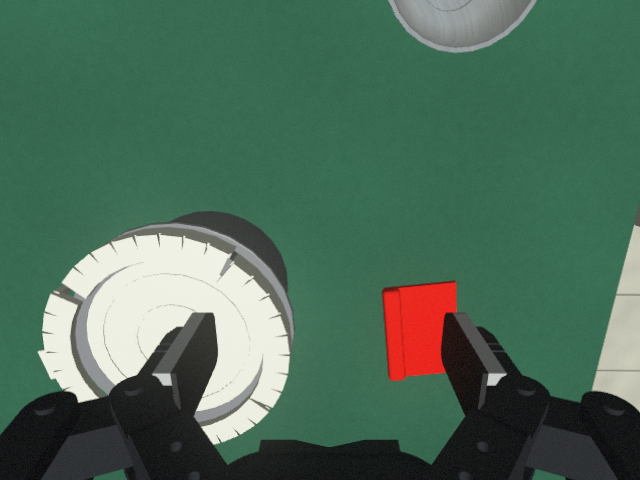

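```bash
python3 - <<'E'
import cv2
a=cv2.imread("pics/wrist0.png")[200:460,20:320]
cv2.imwrite("pics/wc.png",cv2.resize(a,None,fx=2.3,fy=2.3,interpolation=cv2.INTER_CUBIC))
a=cv2.imread("pics/side0.png")[180:290,310:440]
cv2.imwrite("pics/sc.png",cv2.resize(a,None,fx=5,fy=5,interpolation=cv2.INTER_CUBIC))
E
```

```text
(no output)
```

View pics/wc.png

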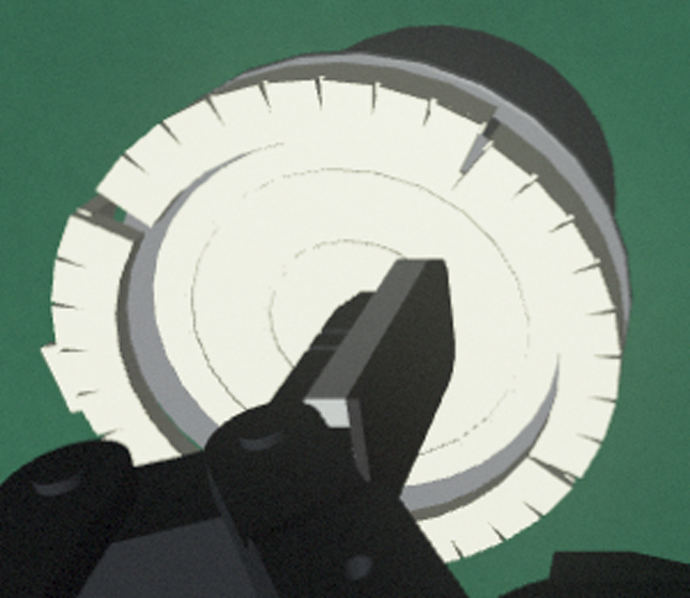

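View pics/sc.png

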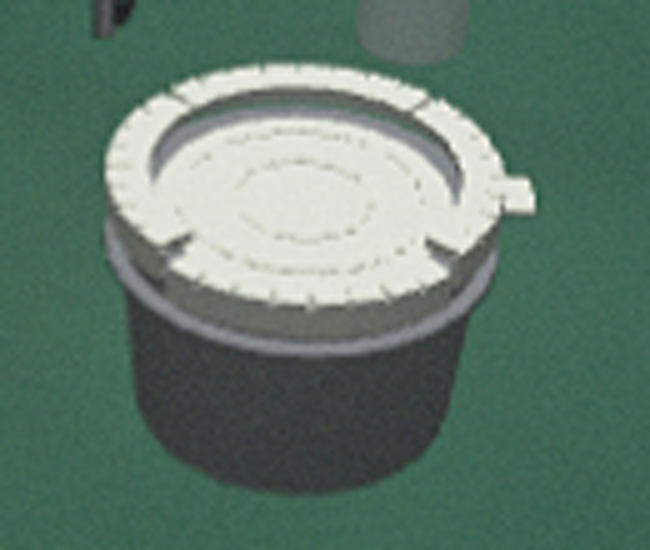

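```bash
cat > h.py <<'E'
import numpy as np,cv2
from scipy.spatial.transform import Rotation as R
from scipy.optimize import least_squares
def cast(px,p,z):
    px=np.array(px,float).reshape(-1,1,2)
    u=cv2.undistortPoints(px,p["K"],p["D"])[:,0]
    d=np.c_[u,np.ones(len(u))]@R.from_euler('xyz',p["attitude"],degrees=True).as_matrix().T
    e=np.array(p["eye"]); return e+d*((z-e[2])/d[:,2])[:,None]
def circ(P,r0=None):
    f=lambda v:np.hypot(P[:,0]-v[0],P[:,1]-v[1])-(r0 or v[2])
    s=least_squares(f,[*P[:,:2].mean(0),.088],loss='soft_l1',f_scale=.002); return s.x,np.abs(s.fun)
E
python3 - <<'E'
from h import *
from cell import camera_params,ctrl
for n,box in (("wrist",(30,225,300,445)),("side",(320,185,425,250)),("scene",(290,180,370,232))):
    im=cv2.imread(f"pics/{n}0.png"); p=camera_params(n)
    x0,y0,x1,y1=box
    thr=200 if n!="scene" else 185
    m=np.zeros(im.shape[:2],np.uint8); m[y0:y1,x0:x1]=(im[y0:y1,x0:x1].min(2)>thr)
    c,_=cv2.findContours(m,cv2.RETR_EXTERNAL,cv2.CHAIN_APPROX_NONE)
    c=max(c,key=cv2.contourArea); h=cv2.convexHull(c)[:,0]
    # contour pts near hull only
    pts=np.array([q for q in c[:,0] if abs(cv2.pointPolygonTest(h.reshape(-1,1,2),(float(q[0]),float(q[1])),True))<1.5])
    for z in (.128,.120):
        P=cast(pts,p,z); v,r=circ(P); w,r2=circ(P,.088)
        print(n,z,len(pts),v,np.median(r),'fixed',w[:2],np.median(r2),np.percentile(r2,90))
    P=cast(pts,p,.128);w,_=circ(P,.088)
    d=P[:,:2]-w[:2]; rr=np.hypot(*d.T);a=np.degrees(np.arctan2(d[:,1],d[:,0]))
    for k in range(-180,180,20):
        s=(a>=k)&(a<k+20)
        if s.sum(): print(k,s.sum(),round(rr[s].mean()*1000,1),end=' | ')
    print()
    if n=="wrist":
        g=cast([(72,292),(229,261),(261,405),(42,362)],p,.126)
    elif n=="side": g=cast([(414.5,219),(310+180/5,180+240/5),(310+440/5,180+245/5),(310+180/5,180+97/5),(310+427/5,180+104/5)],p,.126)
    else: continue
    d=g[:,:2]-w[:2];print(np.degrees(np.arctan2(d[:,1],d[:,0])),np.hypot(*d.T))
E
```

```text
wrist 0.128 316 [ 0.54558292 -0.07250956  0.07391089] 0.004297222795545862 fixed [ 0.53389622 -0.08824534] 0.0016330246120216108 0.03320987765496031
wrist 0.12 316 [ 0.54214802 -0.0775223   0.07631216] 0.004445570810877299 fixed [ 0.53278851 -0.09063297] 0.0007020421808369495 0.028820525266789753
-180 21 54.0 | -160 14 52.2 | -80 11 55.4 | -40 25 87.0 | -20 33 86.5 | 0 34 85.8 | 20 21 85.7 | 40 13 88.6 | 60 22 89.3 | 80 42 88.2 | 100 38 86.9 | 120 32 85.4 | 160 10 55.7 | 
[ 142.79795654   54.83211553  -38.1366524  -173.74798297] [0.07672486 0.08474003 0.08113625 0.09504673]
side 0.128 126 [ 0.52722823 -0.08389437  0.08757297] 0.0017146085484666465 fixed [ 0.52714671 -0.0842183 ] 0.0017609903902967503 0.005429406138313747
side 0.12 126 [ 0.52840447 -0.09569043  0.08871612] 0.0017375477895377814 fixed [ 0.52845289 -0.09516508] 0.0015757797034017806 0.0058635792731751915
-180 7 94.9 | -160 8 85.6 | -140 10 86.4 | -40 12 86.5 | -20 10 89.5 | 0 9 87.2 | 20 8 84.8 | 40 6 86.2 | 60 13 89.2 | 80 14 88.2 | 100 13 87.5 | 120 11 87.0 | 140 2 81.4 | 160 3 95.3 | 
[-175.05432664   50.58716884  148.79368377  -38.78125258 -121.67913261] [0.09401207 0.07449369 0.07209661 0.08668326 0.08593902]
scene 0.128 114 [ 0.53283558 -0.08772776  0.08561115] 0.003784131286333439 fixed [ 0.53112762 -0.08714532] 0.0032671385154345797 0.010099860078807484
scene 0.12 114 [ 0.5236038  -0.09849336  0.08670468] 0.0038290018860446945 fixed [ 0.52272518 -0.09815016] 0.0033127063269850626 0.00854529680341898
-180 2 42.3 | -120 15 85.0 | -100 8 89.6 | -80 3 85.9 | -60 7 88.6 | -40 6 87.8 | -20 6 86.4 | 0 9 84.4 | 20 11 83.0 | 40 9 86.4 | 60 11 92.6 | 80 9 89.4 | 100 5 86.4 | 120 7 78.7 | 140 1 49.9 | 160 5 45.9 |
```

```bash
python3 - <<'E'
from h import *
from cell import camera_params,ctrl
print(cast([(394,190),(368,272)],camera_params("side"),0), cast([(397,130)],camera_params("side"),.185), cast([(269,200)],camera_params("scene"),0))
E
python3 -m creep '[[1,-0.03,0.002,0,0,0,0],[1,-0.06,0.004,0,0,0,0],[1,-0.10,0.008,0,0,0,0],[1,-0.13,0.011,0,0,0,0],[1,-0.13,0.011,0.03,0,0,0],[1,-0.13,0.011,0.06,0,0,0],[1,-0.13,0.011,0.06,0,0,0],[1,-0.13,0.011,0.06,0,0,0],[1,-0.13,0.011,0.06,0,0,0]]'
```

```text
[[ 0.50080263 -0.41468474  0.        ]
 [ 0.52229979 -0.04083322  0.        ]] [[ 0.50782942 -0.4180804   0.185     ]] [[ 0.51821605 -0.41877985  0.        ]]
t: 1.05
position: [0.5204, -0.0111, 0.3457]
ee_rot: [180.0, -0.0, 0.0]
wrist_force: [0.5, -0.4, 0.2]
gripper_width: -0.0001
```

```bash
python3 - <<'E'
from cell import camera
import cv2
a=camera("side"); cv2.imwrite("pics/s1.png",cv2.resize(a[130:300,280:460],None,fx=3.5,fy=3.5))
cv2.imwrite("pics/w1.png",camera("wrist"))
E
```

```text
(no output)
```

View pics/s1.png

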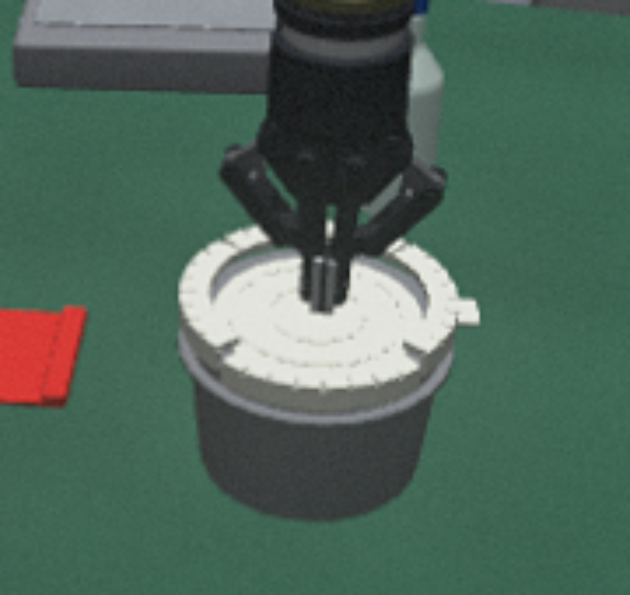

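View pics/w1.png

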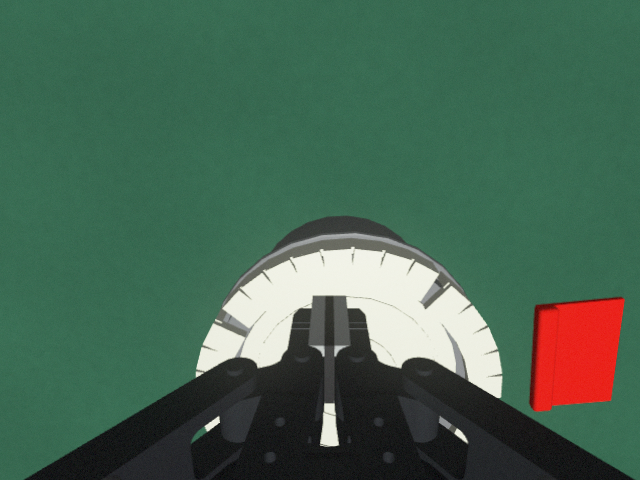

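```bash
python3 -m creep '[[1,0,0,0.015,0,0,0],[1,0,0,0.03,0,0,0],[1,0,0,0.04,0,0,0],[1,0,0,0.043,0,0,0],[1,0,0,0.045,0,0,0],[1,0,0,0.047,0,0,0],[1,0,0,0.047,0,0,0]]'
```

```text
t: 1.85
position: [0.5206, -0.0111, 0.299]
ee_rot: [180.0, -0.1, 0.0]
wrist_force: [0.5, -0.8, -0.3]
gripper_width: 0.0001
```

```bash
python3 -m creep '[[1,0,0,0.002,0,0,0],[1,0,0,0.003,0,0,0],[1,0,0,0.004,0,0,0],[1,0,0,0.004,0,0,0]]'
```

```text
t: 2.25
position: [0.5206, -0.0111, 0.2949]
ee_rot: [180.0, -0.1, 0.0]
wrist_force: [0.5, 0.2, -0.4]
gripper_width: -0.0
```

```bash
python3 -m creep '[[1,0,0,0.001,0,0,0],[1,0,0,0.002,0,0,0],[1,0,0,0.0025,0,0,0],[1,0,0,0.0025,0,0,0]]'
python3 - <<'E'
from cell import camera
import cv2
a=camera("side"); cv2.imwrite("pics/s2.png",cv2.resize(a[170:300,300:440],None,fx=4.5,fy=4.5))
cv2.imwrite("pics/w2.png",camera("wrist"))
E
```

```text
t: 2.65
position: [0.5207, -0.0111, 0.2931]
ee_rot: [180.0, -0.1, 0.0]
wrist_force: [-2.0, 0.2, 3.9]
gripper_width: -0.0002
```

View pics/s2.png

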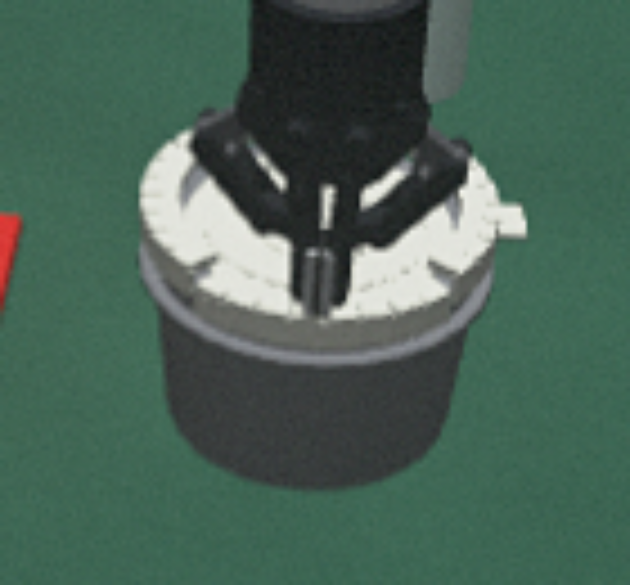

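View pics/w2.png

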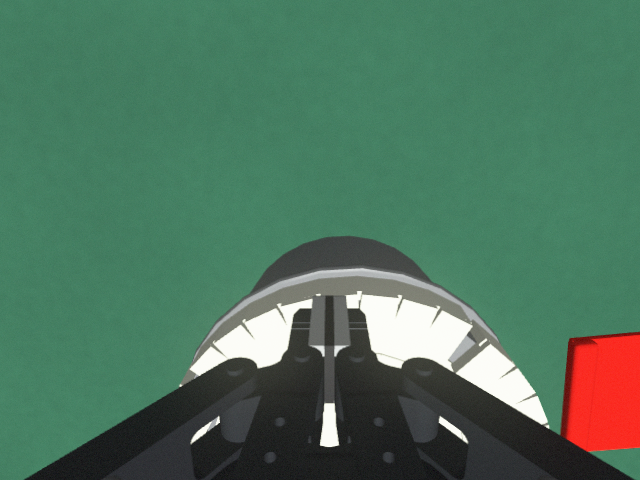

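Section d was already shut: it took no force until the tip reached 0.120 m. Next is c.

```bash
python3 -m creep '[[1,0,0,-0.015,0,0,0],[1,0,0,-0.03,0,0,0],[1,0.03,0.02,-0.03,0,0,0],[1,0.06,0.045,-0.03,0,0,0],[1,0.084,0.067,-0.03,0,0,0],[1,0.084,0.067,-0.022,0,0,0],[1,0.084,0.067,-0.014,0,0,0],[1,0.084,0.067,-0.010,0,0,0],[1,0.084,0.067,-0.0085,0,0,0],[1,0.084,0.067,-0.0075,0,0,0],[1,0.084,0.067,-0.0065,0,0,0]]'
```

```text
t: 3.85
position: [0.6041, -0.0774, 0.3015]
ee_rot: [180.0, -0.0, 0.1]
wrist_force: [-7.3, 0.1, 11.2]
gripper_width: -0.0003
```

```bash
python3 -m creep '[[1,0,0,0.003,0,0,0],[1,0,0,0.0045,0,0,0],[1,0,0,0.006,0,0,0],[1,0,0,0.007,0,0,0],[1,0,0,0.0075,0,0,0],[1,0,0,0.0075,0,0,0]]'
```

```text
t: 4.45
position: [0.6038, -0.077, 0.2934]
ee_rot: [-180.0, 0.0, 0.1]
wrist_force: [0.3, -0.1, -0.6]
gripper_width: -0.0001
```

```bash
python3 -m creep '[[1,0,0,-0.015,0,0,0],[1,0,0,-0.03,0,0,0],[1,-0.02,0.025,-0.03,0,0,0],[1,-0.045,0.055,-0.03,0,0,0],[1,-0.065,0.0845,-0.03,0,0,0],[1,-0.065,0.0845,-0.022,0,0,0],[1,-0.065,0.0845,-0.014,0,0,0],[1,-0.065,0.0845,-0.010,0,0,0],[1,-0.065,0.0845,-0.0085,0,0,0],[1,-0.065,0.0845,-0.0075,0,0,0],[1,-0.065,0.0845,-0.0065,0,0,0]]'
```

```text
t: 5.55
position: [0.5395, -0.1609, 0.3015]
ee_rot: [-180.0, 0.1, 0.2]
wrist_force: [-5.6, 2.0, 11.2]
gripper_width: -0.0
```

```bash
python3 -m creep '[[1,0,0,0.003,0,0,0],[1,0,0,0.0045,0,0,0],[1,0,0,0.006,0,0,0],[1,0,0,0.007,0,0,0],[1,0,0,0.0075,0,0,0],[1,0,0,0.0075,0,0,0]]'
```

```text
t: 6.15
position: [0.5395, -0.1606, 0.2935]
ee_rot: [-180.0, 0.1, 0.2]
wrist_force: [-0.4, 0.2, 0.8]
gripper_width: 0.0002
```

```bash
python3 -m creep '[[1,0,0,-0.015,0,0,0],[1,0,0,-0.03,0,0,0],[1,-0.03,-0.02,-0.03,0,0,0],[1,-0.06,-0.045,-0.03,0,0,0],[1,-0.084,-0.0645,-0.03,0,0,0],[1,-0.084,-0.0645,-0.022,0,0,0],[1,-0.084,-0.0645,-0.014,0,0,0],[1,-0.084,-0.0645,-0.010,0,0,0],[1,-0.084,-0.0645,-0.0085,0,0,0],[1,-0.084,-0.0645,-0.0075,0,0,0],[1,-0.084,-0.0645,-0.0065,0,0,0]]'
```

```text
t: 7.25
position: [0.4559, -0.0969, 0.3015]
ee_rot: [-180.0, 0.2, 0.2]
wrist_force: [-5.6, 0.9, 11.1]
gripper_width: -0.0004
```

```bash
python3 -m creep '[[1,0,0,0.003,0,0,0],[1,0,0,0.0045,0,0,0],[1,0,0,0.006,0,0,0],[1,0,0,0.007,0,0,0],[1,0,0,0.0075,0,0,0],[1,0,0,0.0075,0,0,0]]'
python3 -m creep '[[1,0,0,-0.02,0,0,0],[1,0,0,-0.05,0,0,0],[1,0,0,-0.1,0,0,0],[1,0.02,-0.05,-0.15,0,0,0],[1,0.05,-0.10,-0.17,0,0,0],[1,0.05,-0.15,-0.17,0,0,0],[1,0.05,-0.2,-0.17,0,0,0],[1,0.05,-0.2,-0.17,0,0,0],[1,0.05,-0.2,-0.17,0,0,0]]'
python3 - <<'E'
from cell import camera
import cv2
a=camera("side"); cv2.imwrite("pics/s3f.png",a); cv2.imwrite("pics/s3.png",cv2.resize(a[180:290,310:440],None,fx=5,fy=5,interpolation=cv2.INTER_CUBIC))
a=camera("scene"); cv2.imwrite("pics/c3f.png",a); cv2.imwrite("pics/c3.png",cv2.resize(a[180:290,270:400],None,fx=5,fy=5,interpolation=cv2.INTER_CUBIC))
E
```

```text
t: 7.85
position: [0.4559, -0.097, 0.2936]
ee_rot: [-179.9, 0.2, 0.2]
wrist_force: [0.0, 0.9, 0.2]
gripper_width: -0.0001
t: 8.75
position: [0.5059, 0.1059, 0.4639]
ee_rot: [-179.9, 0.2, 0.4]
wrist_force: [0.1, -0.6, -0.0]
gripper_width: 0.0
```

View pics/s3.png

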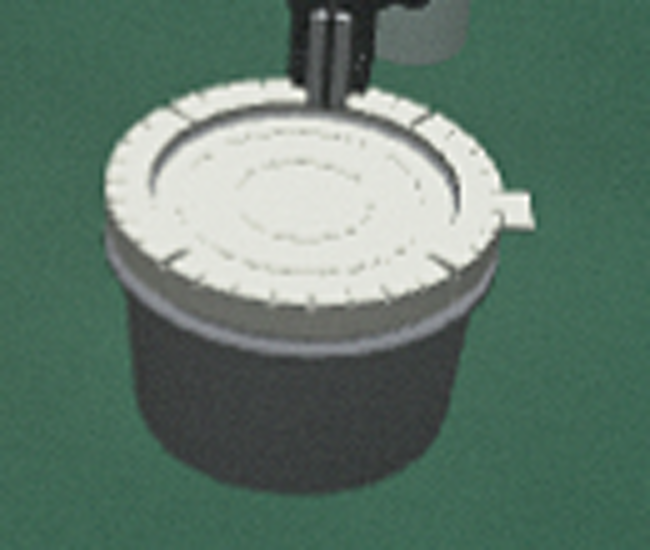

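View pics/c3f.png

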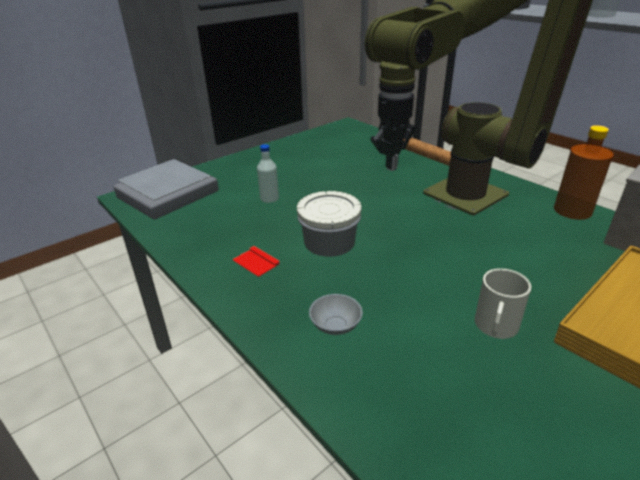

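The side view shows the rim as one flush ring, with thin gaps at crop pixels (175,255), (440,265), (420,115) and (185,110). The tub foot has not moved, and the scene view shows the bottle, jug, bowl and scraper where they were, with the arm clear.

```bash
python3 - <<'E'
from cell import ctrl
print(ctrl.finish_job())
E
```

```text
the job is handed in; nothing more can be done
None
```

All four rim sections read as fully down, and I handed the job in at about 9 s of the 45 s allowed. The hand-in reported no verdict.

- **Pressing:** I located the tub at about (0.530, -0.087) m with a yaw of about -173°, then pressed with the closed fingertips. Sections c, b and a each resisted with about 11 N at a tip height of about 0.128 m. Each then gave way to about 0.120 m and the force fell to near zero, as a click should.
- **Section d:** It was already shut. The tip met nothing until 0.120 m, where I pressed it with about 4 N.
- **Last checks:** In the last side view the rim is level and the tub stands where it was. In the scene view the bottle, jug, bowl and scraper look unmoved. I compared these by eye, without measuring them. The arm was well clear of everything and read no contact force.
- **Disagreement:** The three cameras put the tub centre up to about 6 mm apart. That was small enough for the presses, which all landed on the rim.

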